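# Stand up the drill plate and hold it down on the jig pin

## Task

The drill plate for the plywood tags has been knocked over: stand it upright on the bench on its aluminium plate. Then take it by its handle to the jig and slide it over the locating pin in the middle of the plywood blank, its long side along the long side of the blank, until it drops on and sits flat, and press it down. Finish while holding: keep hold of the handle and keep pushing the plate down firmly, with about a kilogram's weight, ready for the drill; do not disturb the other loose things on the bench.

Things in the scene. Friction and masses are not known exactly. Their poses are not given: they have to be found in the camera images.
- drill_plate: Aluminium plate 100 (x) x 60 (y) x 16 mm (z), about 0.32 kg, with an upright plywood handle on top. Origin: centre of its underside; z: out of it along the handle. It starts lying loose: -y side on the bench, +y up, z level, origin 30 mm high. Bottom-heavy: on a long edge and under 45 degrees from upright, it rocks upright by itself. Black bushes (19 mm wide, 3 mm high) at x = +-38 mm.
- handle (a point): Grip point inside the handle, 75 mm along z from the origin of drill_plate; same axes. The handle is a flat board across the middle of the plate: 24 mm thick along x, 60 mm wide along y (flush with the plate's long sides when lying), from z = 16 to 98 mm, its top a half circle of 30 mm radius about z = 68 mm.
- pin_hole (a point): Centre of the mouth of the pin hole in the middle of the drill plate's underside (same point and axes as drill_plate). Blind round hole 11.5 mm in diameter, 14 mm deep, with a 1.5 mm chamfer at the mouth; not seen from above. Half a turn about z makes no difference.
- jig: Screwed to the bench, unmoving: plywood baseboard 220 (x) x 170 (y) x 18 mm with a plywood blank 140 (x) x 90 (y) x 4 mm already loaded on its middle. Origin: on the bench, under the board's centre and the pin; z up, x along the long side. A dark wood fence, an end stop and two steel turn buttons round the blank stand at most 6 mm above it, clear of the seated plate.
- seat (a point): Point on the top face of the blank at the axis of the locating pin, 22 mm above the bench, where the centre of the drill plate's underside comes to rest; axes of the jig.
- pin_tip (a point): Top of the locating pin: a fixed upright steel pin 10 mm in diameter that stands 12 mm out of the blank, its tip chamfered to 6 mm diameter; 34 mm above the bench.
- glue_bottle: Bystander: upright white glue bottle, 54 mm in diameter, 150 mm tall; origin at the centre of its foot. Leave alone.
- blank_stack: Bystander: stack of plywood blanks, 140 x 90 mm, 28 mm high; origin under its centre. Leave alone.
- bar_clamp: Bystander: small blue bar clamp lying flat on the bench, bar 170 mm long along its x, about 110 mm across with its black handle, 18 mm high; origin under the middle of the bar. Leave alone.
Mind the look-alikes: they are no part of the job. Leave any turquoise look-alike of the drill_plate alone.

How it is judged (in metres and radians):
On the way, in this order (a step that is already met when the one before it is completed fails the run):
1. the drill plate stands upright on the bench (angle between drill_plate's own z axis and vertical below 0.1 rad and height (world z) of drill_plate below 0.008 m), for 0.2 s.
2. the drill plate has dropped over the pin and sits flat on the blank, lined up with it (horizontal distance between drill_plate and seat below 0.003 m and z of drill_plate in the frame of seat below 0.003 m and angle between drill_plate's own z axis and vertical below 0.05 rad and angle between the x axis of drill_plate and the x axis of jig, either way round below 0.12 rad), for 0.1 s.
At the end, for the whole second after the job is handed in: The drill plate is home on the pin (underside within 3 mm of the blank, hole within 3 mm of the pin's axis, within 0.05 rad of upright, long sides within 0.12 rad), and the fingers still grip it (over 12 N) and press it on the jig with over 7 N, its weight of about 3 N included (all of step 2 and contact force between drill_plate and jig above 7 N and contact force between the fingers and drill_plate above 12 N); the arm keeps its last pose, push and grip.
It fails at once if a bystander was moved by more than 20 mm (distance of any of glue_bottle, blank_stack, bar_clamp from where it was at the start of the episode above 0.02 m).
It also fails if it takes over 72 s, if anything falls off the work surface, if the arm or the gripper's body presses on something with over 40 N, if the wrist force passes 120 N, or if a joint passes its speed limit or range.

## Robot

A 6-joint arm with a two-finger parallel gripper is mounted at the origin on the work surface. World frame = base frame: x ahead of the robot, y to its left, z up, the work surface at z = 0. Lengths are in mm, angles in rad, forces in N, time in s.
With the tool pointing down it reaches from about 275 to 875 mm from the base axis. Payload 12.5 kg.
Tool frame: the origin (TCP) lies between the finger pads; the fingertips stand 11 mm ahead of it and the grasp point (between the pads) lies 8 mm behind it; z points along the fingers, x is the direction in which the jaws open and shut, and the axes are right-handed (so a half turn about z gives the same grasp; the last joint's range is limited). The gripper opens to 85 mm and grips with 20 to 120 N. Pads are 22 mm wide; open, the fingers measure 114 mm over their backs; the gripper's body (76 mm by 85 mm) begins 54 mm behind the grasp point. The pads swing forward as they close: fully open they stand 13 mm farther back than shut.
Start: joints at [-1.205, 0.351, 1.652, -0, 1.139, -0.085], TCP at [239.643, -495.031, 242.29] pointing down, gripper open.
Joint ranges: [-2.75, 2.75], [-0.79, 2.1], [0.01, 2.65], [-1.57, 4.71], [0.07, 3.14], [-2.87, 2.87]. Speed limits (rad/s): [2.22, 2.22, 2.79, 3.14, 3.14, 3.14].

## Interface

Orientations are given as a rotation vector (axis times angle).
In Python, from plant import arm gives the robot as it stands. Calls block until the motion is done:
- arm.move_pose(position, orientation): joint-space move of the TCP to a pose.
- arm.servo_line(position, v=150, attitude=None): straight line of the TCP; attitude=None keeps the orientation; v is the mean speed in mm/s.
- arm.set_joints(angles): joint-space move.
- arm.grip(opening): finger opening in mm; the grip force is fixed at half the most; returns when the fingers have stopped.
- arm.wait(seconds).
- arm.inverse_kinematics(position, orientation): joint angles nearest the present ones, or None.
- arm.state(): the state.
- arm.get_image(name): name is "side" or "top"; returns (picture, depth): 420x560x3 uint8, red, green, blue; 420x560 float32, mm along the optical axis (not along the pixel's ray), 0 where there is no reading.
- arm.camera_model(name): a dict with "K" (3x3 intrinsics, pixels), "D" ([k1, k2, p1, p2, k3] as OpenCV has them; the pictures are not rectified), "origin" and "orientation" of the camera in the world. Camera axes: x right, y up, looking along -z (the intrinsics and any distortion apply to the point x, -y, -z); pixel columns grow to the right and rows downward; lengths in mm; the calibration is good to about 2 mm. A picture is of the moment at which its call begins. camera_model takes no time and is no camera call.
A pose or a line that the arm cannot do raises arm.MotionError and nothing moves.
- arm.sign_off(): hands the job in, once; it reports no verdict.
The state is a dict: "time_s": time; "qpos": joint angles; "joint_vel": joint speeds; "joint_torque": joint torques, N m; "ee_pos": TCP position; "orientation": TCP orientation; "wrist_force": force on the tool from outside, world axes, zero at the start; "ft_torque": the same for the moment, N m; "width": finger opening in mm.
Only numpy, scipy, OpenCV 4.12 (cv2) and the standard library are available. Lean on these libraries where they do the work, as an engineer would, in place of code of your own. Each camera call takes 0.05 s, during which the arm holds its last target. There are 200 camera calls.

## Working session

There is one attempt and no reset: what is moved stays moved. The work goes in short steps, each a Python script; the robot and the scene stay as the last script left them, time stands still between calls to the robot, and variables do not carry over. Pictures are saved under pics/ and viewed, about 8 in all and at most 12, crops included, and the job is handed in when it is done.

```bash
ls; mkdir -p pics; cat > h.py <<'E'
import numpy as np, cv2
from scipy.spatial.transform import Rotation as R
from plant import arm
def cam(n):
    m=arm.camera_model(n); K=np.array(m['K'],float); D=np.array(m['D'],float)
    o=np.array(m['orientation'],float)
    Rm=o if o.shape==(3,3) else R.from_rotvec(o).as_matrix()
    return K,D,np.array(m['origin'],float),Rm
def rays(n,px):
    K,D,o,Rm=cam(n)
    u=cv2.undistortPoints(np.array(px,float).reshape(-1,1,2),K,D).reshape(-1,2)
    d=np.c_[u[:,0],-u[:,1],-np.ones(len(u))]
    return o,d@Rm.T
def onplane(n,px,z):
    o,d=rays(n,px); return o+d*((z-o[2])/d[:,2])[:,None]
def cloud(n,dep):
    h,w=dep.shape; v,u=np.mgrid[:h,:w]
    o,d=rays(n,np.c_[u.ravel(),v.ravel()])
    return (o+d*dep.reshape(-1,1)).reshape(h,w,3)
def snap(n,f=None):
    im,d=arm.get_image(n)
    if f: cv2.imwrite('pics/'+f,im[:,:,::-1])
    return im,d
E
python3 - <<'E'
from h import *
for n in('side','top'):
    im,d=snap(n,n+'1.png'); np.savez(n+'1.npz',im=im,d=d)
    K,D,o,Rm=cam(n); print(n,arm.camera_model(n),(d>0).mean())
print(arm.state())
E
```

```text
pics
side {'K': array([[380.96843497,   0.        , 278.31435622],
       [  0.        , 380.96843497, 209.54886035],
       [  0.        ,   0.        ,   1.        ]]), 'D': array([0.00405595, 0.        , 0.        , 0.        , 0.        ]), 'origin': array([421.62120813, 642.14786168, 500.17905863]), 'orientation': array([ 0.14976532, -1.45216621, -2.54990107])} 0.9960714285714286
top {'K': array([[399.02488008,   0.        , 276.8903532 ],
       [  0.        , 399.02488008, 207.33676432],
       [  0.        ,   0.        ,   1.        ]]), 'D': array([-0.04530642,  0.        ,  0.        ,  0.        ,  0.        ]), 'origin': array([532.2133782 , -87.5344406 , 974.39082889]), 'orientation': array([ 0.06410604, -0.03697815, -1.59950904])} 0.9959268707482993
{'time_s': 0.1, 'qpos': array([-1.20461838e+00,  3.51166084e-01,  1.65235402e+00, -8.86591638e-06,
        1.13910641e+00, -8.46371032e-02]), 'joint_vel': array([-0.00096806, -0.00124591, -0.00290081, -0.0025412 ,  0.0003551 ,
       -0.00037593]), 'joint_torque': array([ 8.39968034e-04, -5.06831610e+01, -2.91874945e+01, -7.87552295e-06,
        2.66863797e-03,  4.05445712e-05]), 'ee_pos': array([ 239.53487195, -494.78197307,  241.82347349]), 'orientation': array([-2.66122802e+00,  1.66841407e+00,  1.30542783e-03]), 'wrist_force': array([ 0.36919233, -0.16537538,  0.4820809 ]), 'ft_torque': array([ 0.03240881,  0.04070562, -0.03325624]), 'width': 85.22154837970082}
```

View pics/top1.png

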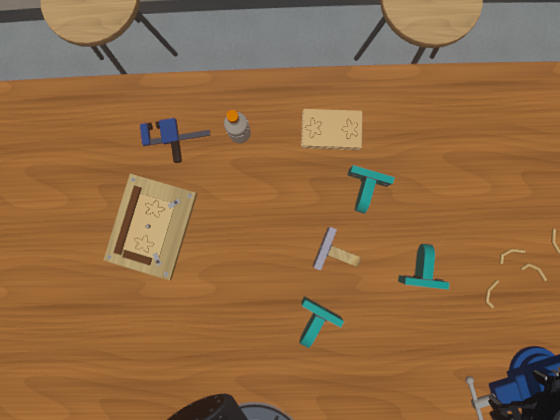

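View pics/side1.png

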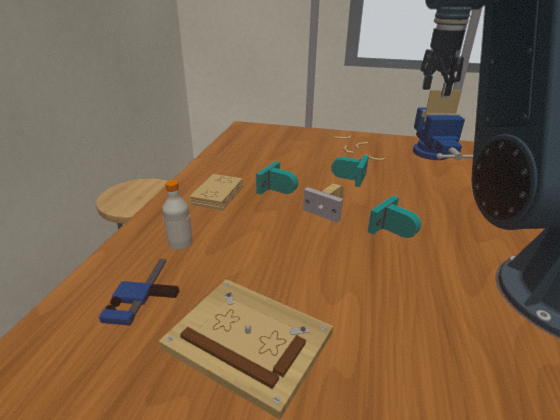

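The top view shows the lying drill plate with its plate strip at (325,250) and its handle pointing to about (355,258). The jig is at (150,227) with the pin at (148,226), and there are three turquoise decoys. The side view agrees, with the plate at (322,205) and the pin at (248,329).

```bash
python3 - <<'E'
from h import *
f=np.load('top1.npz'); im,d=f['im'],f['d']; P=cloud('top',d)
print('bench z',[P[300,220,2],P[100,270,2],P[350,450,2]])
def rect(mask,n,z):
    c=max(cv2.findContours(mask.astype(np.uint8),0,cv2.CHAIN_APPROX_NONE)[0],key=cv2.contourArea)
    Q=onplane(n,c.reshape(-1,2),z)[:,:2]
    r=cv2.minAreaRect(Q.astype(np.float32)); b=cv2.boxPoints(r)
    e=max([b[1]-b[0],b[2]-b[1]],key=np.linalg.norm)
    return np.round(r[0],1),np.round(r[1],1),np.degrees(np.arctan2(e[1],e[0]))
Z=P[:,:,2]; W=np.zeros(Z.shape,bool); W[165:290,95:205]=1
print('board',rect(W&(Z>9)&(Z<45),'top',18))
print('pin z',np.round(Z[222:231,144:153],0))
g=cv2.cvtColor(im,cv2.COLOR_RGB2HSV)
W[:]=0; W[215:285,300:370]=1
m=W&(Z>48); print('zmax',np.median(Z[m]))
pl=m&(g[:,:,1]<70); ha=m&(g[:,:,1]>=70)
print('plate top',rect(pl,'top',60)); print('handle top',rect(ha,'top',60)); 
# pin two views
s=np.load('side1.npz'); cv2.imwrite('pics/c.png',np.hstack([cv2.resize(im[206:246,128:168,::-1],(400,400),interpolation=0),cv2.resize(s['im'][309:349,228:268,::-1],(400,400),interpolation=0)]))
print('pin top px@34',onplane('top',[[148,226]],34),'side',onplane('side',[[248,325]],34))
for n in ('glue (238,125)',):print(P[117,232],P[130,365])
E
```

```text
bench z [np.float64(-1.3630505265955435), np.float64(-0.6532339597828241), np.float64(0.0690348182715752)]
board (array([557.8, 237.4]), array([174. , 218.9]), np.float32(-17.647799))
pin z [[19. 20. 20. 22. 20. 20. 24. 20. 21.]
 [20. 20. 22. 18. 21. 18. 20. 20. 21.]
 [23. 20. 21. 19. 20. 20. 24. 18. 20.]
 [22. 22. 32. 36. 34. 28. 21. 16. 20.]
 [17. 28. 35. 35. 30. 32. 23. 21. 22.]
 [22. 22. 30. 33. 28. 32. 19. 19. 20.]
 [22. 22. 21. 33. 32. 23. 21. 23. 23.]
 [20. 19. 20. 21. 21. 22. 23. 21. 23.]
 [23. 21. 20. 22. 20. 24. 21. 19. 22.]]
zmax 58.69518207147485
plate top (array([ 493.7, -179.7]), array([19.8, 99.8]), np.float32(-23.808508))
handle top (array([ 475.6, -221.1]), array([70.9, 25.4]), np.float32(68.54644))
pin top px@34 [[557.49360114 235.77833243  34.        ]] side [[558.51031601 237.55553123  34.        ]]
[780.51629408  15.68490261 145.72492635] [ 780.64337165 -295.65626021   -0.94620886]
```

View pics/c.png

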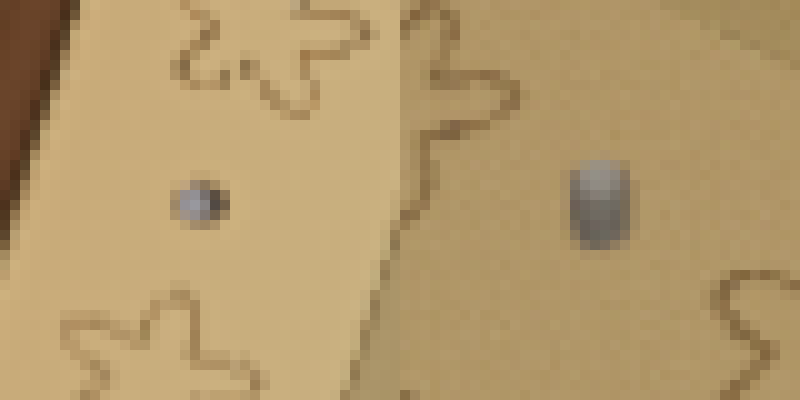

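```bash
cat >> h.py <<'E'
up=np.array([0,0,1.]); a=np.radians(-113.3); h=np.array([np.cos(a),np.sin(a),0]); xp=np.cross(up,h)
G0=np.array([493.7,-179.7,0])+60*h+32*up      # grasp point, z_p=68
def tool(th,s):   # tool tilted th deg from vertical toward handle end
    t=np.radians(th); z=-(up*np.cos(t)+h*np.sin(t)); x=s*xp
    return R.from_matrix(np.c_[x,np.cross(z,x),z])
def pose(g,rot,back=0):
    z=rot.as_matrix()[:,2]; return g+(8-back)*z, rot.as_rotvec()
E
python3 - <<'E'
from h import *
print(onplane('top',[[146.3,225.7]],34),onplane('side',[[247.5,325.5]],34))
for s in(1,-1):
  for th in(40,30,20,10,0,-30,-45,-50,-60,-70):
    hh=32 if th>=0 else 80
    q=arm.inverse_kinematics(*pose(G0*[1,1,0]+hh*up,tool(th,s)))
    print(s,th,None if q is None else np.round(q,2))
E
```

```text
[[558.32131438 239.88195435  34.        ]] [[558.97905389 238.72231109  34.        ]]
1 40 [-0.83  0.78  1.76  0.73  1.07 -0.95]
1 30 [-0.78  0.72  1.8   0.62  0.93 -0.82]
1 20 [-0.71  0.68  1.82  0.47  0.81 -0.66]
1 10 [-0.63  0.65  1.84  0.26  0.71 -0.43]
1 0 [-0.55  0.64  1.85 -0.    0.65 -0.15]
1 -30 [-0.32  0.62  1.83 -0.7   0.88  0.6 ]
1 -45 [-0.22  0.7   1.8  -0.93  1.06  0.84]
1 -50 [-0.2   0.74  1.79 -0.98  1.12  0.9 ]
1 -60 [-0.15  0.81  1.76 -1.08  1.26  0.99]
1 -70 [-0.12  0.89  1.73 -1.16  1.4   1.07]
-1 40 [-0.83  0.78  1.76  0.73  1.07  2.2 ]
-1 30 [-0.78  0.72  1.8   0.62  0.93  2.32]
-1 20 [-0.71  0.68  1.82  0.47  0.81  2.48]
-1 10 [-0.63  0.65  1.84  0.26  0.71  2.71]
-1 0 None
-1 -30 [-0.32  0.62  1.83 -0.7   0.88 -2.54]
-1 -45 [-0.22  0.7   1.8  -0.93  1.06 -2.31]
-1 -50 [-0.2   0.74  1.79 -0.98  1.12 -2.25]
-1 -60 [-0.15  0.81  1.76 -1.08  1.26 -2.15]
-1 -70 [-0.12  0.89  1.73 -1.16  1.4  -2.07]
```

```bash
python3 - <<'E'
from h import *
r=tool(35,1)
arm.move_pose(*pose(G0,r,90)); 
arm.servo_line(pose(G0,r)[0],v=100); print(arm.state()['wrist_force'])
arm.grip(10); s=arm.state(); print(s['width'],s['wrist_force'])
arm.servo_line(pose(G0+80*up,r)[0],v=80)
for th in(5,-25,-55):
    p,o=pose(G0+80*up,tool(th,1)); arm.servo_line(p,v=40,attitude=o)
arm.wait(.2)
s=arm.state(); print(s['time_s'],s['width'],s['wrist_force'],s['ft_torque'])
a,_=snap('side'); b,_=snap('top')
cv2.imwrite('pics/d.png',np.hstack([cv2.resize(a[100:260,230:430,::-1],(400,320)),cv2.resize(b[170:330,260:460,::-1],(400,320))]))
E
```

```text
[-0.47101725 -0.77484249  0.301552  ]
23.727904145338307 [-1.03961948 -1.1590804   3.91645347]
6.45 23.545806870347146 [ 0.86582397 -0.63784196 -1.23105174] [ 0.63832771 -0.3470078   0.03029554]
```

View pics/d.png

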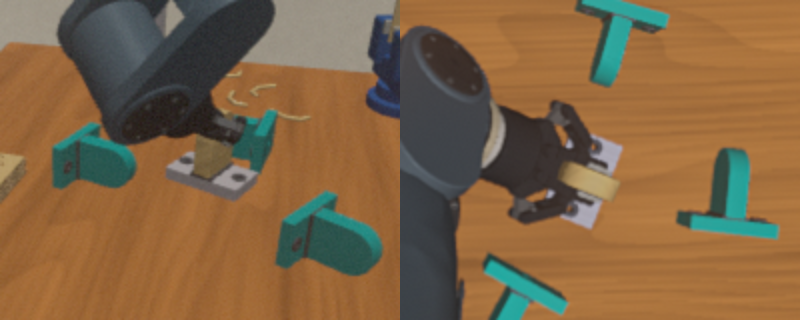

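The plate hangs upright and level in the grip, with no decoy touched. Next I lower it and let go.

```bash
python3 - <<'E'
from h import *
p=arm.state()['ee_pos']; f0=arm.state()['wrist_force'][2]
p=p-[0,0,38]; arm.servo_line(p,v=60)
for i in range(14):
    p=p-[0,0,1]; arm.servo_line(p,v=15); f=arm.state()['wrist_force'][2]
    if f-f0>3: break
print(i,p,f0,f)
arm.wait(.2); arm.grip(60); arm.wait(.4)
r=R.from_rotvec(arm.state()['orientation']); z=r.as_matrix()[:,2]
arm.servo_line(p-110*z,v=150); 
arm.servo_line(p-110*z+[0,0,60],v=150); print(arm.state()['time_s'])
np.savez('t2.npz',**dict(zip(('im','d'),snap('top')))); np.savez('s2.npz',**dict(zip(('im','d'),snap('side'))))
a=np.load('s2.npz')['im'];b=np.load('t2.npz')['im']
cv2.imwrite('pics/e.png',np.hstack([cv2.resize(a[140:260,270:420,::-1],(400,320)),cv2.resize(b[190:310,270:420,::-1],(400,320))]))
P=cloud('top',np.load('t2.npz')['d']); Z=P[:,:,2]; W=np.zeros(Z.shape,bool); W[215:300,305:385]=1
c,l,st,ce=cv2.connectedComponentsWithStats((W&(Z>9)).astype(np.uint8))
g=cv2.cvtColor(b,cv2.COLOR_RGB2HSV)
for k in range(1,c):
  if st[k,4]<100: continue
  print(st[k],'zmax',np.percentile(Z[l==k],98))
  q=P[(l==k)&(g[:,:,1]<60)&(abs(Z-16)<6)]; rr=cv2.minAreaRect(q[:,:2].astype(np.float32)); print(rr,np.median(q[:,2]))
  q=P[(l==k)&(Z>70)]; print('handle',cv2.minAreaRect(q[:,:2].astype(np.float32)))
E
```

```text
5 [ 467.32523351 -241.22994838   63.90202165] -1.7201170156261931 5.1182845035381055
11.3
[305 215  27  20 278] zmax 237.7289273352012
((0.0, 0.0), (0.0, 0.0), 0.0) nan
handle ((547.4277954101562, -134.12744140625), (91.37236785888672, 35.505306243896484), 86.8487777709961)
[ 328  234   39   48 1125] zmax 97.24053826064903
((468.75921630859375, -236.7505645751953), (60.91716384887695, 99.77208709716797), 66.75577545166016) 15.313459963317996
handle ((495.2085876464844, -175.30496215820312), (190.49961853027344, 23.812522888183594), 66.71719360351562)
  return _methods._mean(a, axis=axis, dtype=dtype,
  ret = ret.dtype.type(ret / rcount)
```

View pics/e.png

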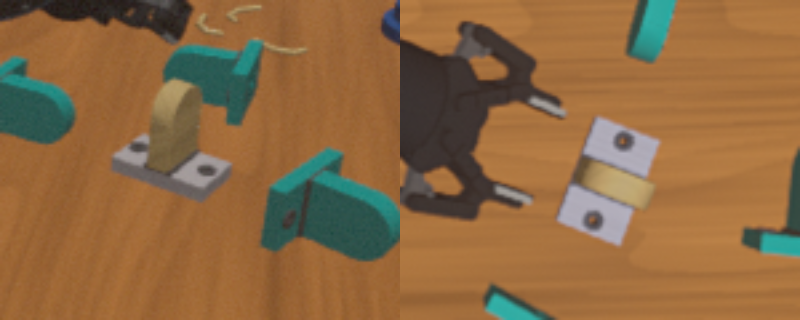

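```bash
cat >> h.py <<'E'
def down(yaw):
    t=np.radians(yaw); x=np.array([np.cos(t),np.sin(t),0]); z=-up
    return R.from_matrix(np.c_[x,np.cross(z,x),z])
PIN=np.array([558.4,239.4,0]); JY=-17.65
E
python3 - <<'E'
from h import *
C=np.array([468.9,-236.7,0]); r=down(-23.3); o=r.as_rotvec()
arm.move_pose(C+[0,0,190],o); arm.servo_line(C+[0,0,67],v=100)
arm.grip(10); s=arm.state(); print(s['width'],s['wrist_force'])
arm.servo_line(C+[0,0,170],v=100); arm.wait(.2); print('held',arm.state()['width'],arm.state()['wrist_force'])
o2=down(JY).as_rotvec(); print(arm.inverse_kinematics(PIN+[0,0,170],o2))
arm.move_pose(PIN+[0,0,170],o2); arm.servo_line(PIN+[0,0,67+42],v=80); arm.wait(.4)
s=arm.state(); print(s['time_s'],s['width'],s['ee_pos'],s['wrist_force'],s['ft_torque'])
a,d=snap('side'); b,d2=snap('top'); np.savez('t3.npz',im=b,d=d2)
cv2.imwrite('pics/f.png',np.hstack([cv2.resize(a[210:390,160:360,::-1],(400,360)),cv2.resize(b[160:340,60:260,::-1],(400,360))]))
E
```

```text
22.895192165124307 [ 0.45265529 -0.25287457  3.36595617]
held 23.517560285071767 [ 0.38671905  0.17261335 -2.570255  ]
[ 3.28410243e-01  5.32368453e-01  1.56345998e+00 -4.44089210e-16
  1.04576422e+00  6.36460856e-01]
18.5583 23.150429411720403 [558.44158105 239.41736617 109.14883028] [ 0.00411185  0.42012144 -1.90790996] [-0.01946544 -0.03969133 -0.02662485]
```

View pics/f.png

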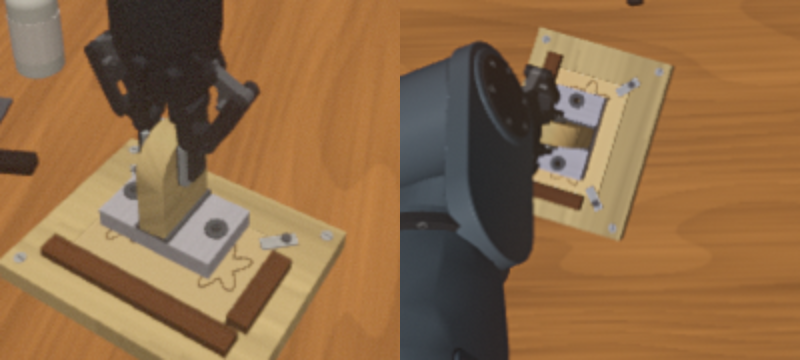

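The plate is held level about 20 mm above the blank, with its long side parallel to the fence and the pin under it. I lower it with force checks.

```bash
cat >> h.py <<'E'
def lower(xy,z,zend,lim):
    while z>zend:
        z-=1; arm.servo_line(np.array([xy[0],xy[1],z]),v=20); s=arm.state()
        if s['wrist_force'][2]>lim: break
    return z,s
E
python3 - <<'E'
from h import *
z,s=lower(PIN,109,89,6)
print('cmd z',z,'underside',s['ee_pos'][2]-67,s['wrist_force'],s['ft_torque'],s['width'],s['ee_pos'],s['time_s'])
E
```

```text
cmd z 89 underside 22.310515855892433 [ 0.26523678 -0.14178289  1.54278877] [-0.01626347  0.21776611  0.00781234] 23.360067918969513 [558.59893486 239.4500139   89.31051586] 23.6583
```

```bash
python3 - <<'E'
from h import *
z=89.
while z>83:
    z-=.3; arm.servo_line(np.array([PIN[0],PIN[1],z]),v=10); arm.wait(.15); s=arm.state(); print(round(z,1),np.round(s['wrist_force'],1),round(s['ee_pos'][2],2))
    if s['wrist_force'][2]>10: break
arm.wait(1); s=arm.state(); print(s['wrist_force'],s['ft_torque'],s['width'],s['ee_pos'],s['time_s'])
a,d=snap('side'); b,d2=snap('top')
cv2.imwrite('pics/g.png',np.hstack([cv2.resize(a[210:390,160:360,::-1],(400,360)),cv2.resize(b[160:340,60:260,::-1],(400,360))]))
P=cloud('top',d2); g=cv2.cvtColor(b,cv2.COLOR_RGB2HSV); W=np.zeros(d2.shape,bool); W[195:255,128:165]=1
m=W&(g[:,:,1]<50)&(abs(P[:,:,2]-38)<8); print('top of plate z (38)',np.median(P[m][:,2]),m.sum())
E
```

```text
88.7 [-0.7 -0.2  5.7] 89.27
88.4 [-1.2 -1.1  7.5] 89.25
88.1 [-2.7 -1.9 10.7] 89.22
[-1.950742   -2.31484206 11.50030823] [-0.18016024  0.92722976  0.06003671] 23.358984923668512 [558.72807805 239.44146081  89.24022534] 25.8583
top of plate z (38) 37.24521757852244 609
```

View pics/g.png

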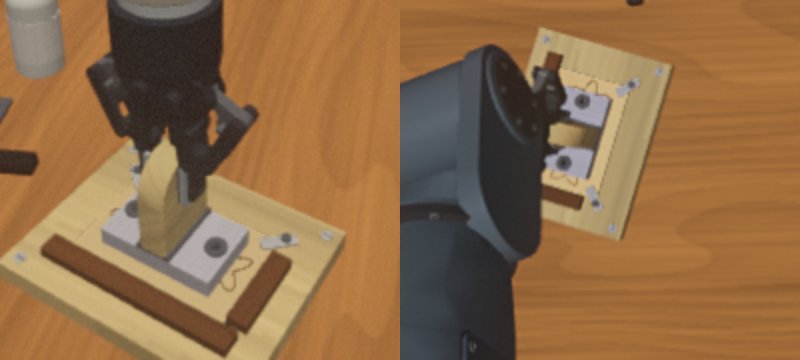

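The plate is seated flat: its top face reads 37.2 mm against 38 expected, and the hard stop is at the right height. It is pushed with about 11.5 N plus its weight, so I hand in.

```bash
python3 - <<'E'
from h import *
s=arm.state(); print(s['wrist_force'],s['width'],s['time_s']); arm.sign_off()
E
```

```text
[-2.51219392 -1.71171422 11.21865005] 23.484253725448568 25.9583
the job is handed in; nothing more can be done
```

I handed the job in at about 26 s. The drill plate is on the pin, and the gripper still holds the handle and presses down. The hand-in reports no verdict.

**What I did:** I gripped the lying handle with a tilted tool, turned the plate upright and set it on the bench. Then I let go, gripped the handle again from above and carried it to the jig. I lowered it over the pin with force checks, and it dropped on at the first try with its long side parallel to the fence. Then I pressed down.

**Last checks:**
- **Height:** The camera put the plate's top face at 37.2 mm, against 38 mm expected. The arm met the hard stop with the underside at about 22.3 mm, against 22 mm for the seat. Had it missed the pin, it would have stayed about 12 mm higher.
- **Force:** The upward force at the wrist was 11.2 N, so with the plate's weight the jig takes about 14 N.
- **Grip:** The fingers stand at 23.5 mm on the 24 mm handle. The grip force has no readout; it is fixed at half the maximum, about 60 N.

**Disagreements and limits:**
- **Pin position:** My three estimates of the pin differed by up to 2.5 mm, and I aimed between them.
- **Side load:** While pressing, about 3 N of side force and 0.9 N m of moment remained at the wrist. I did not correct them.
- **Bystanders:** The arm's path stayed clear of them and I saw no contact, but I did not measure their positions again at the end.

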